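# Ready the citrus press: jug under the spout, reamer home on its splines and pressed

### The job

I have washed the citrus press and want to check its start switch. Stand the little steel milk jug upright on the drip tray with its mouth under the spout, keeping it upright all the way, and let go of it; then set the white reamer cone on the press's splined drive, turn it until the splines mesh and slide it fully home. Press the cone down on the sprung spindle about as far as it goes and stay like that, still holding it pressed down when you finish; the press is unplugged, and nothing else on the counter should be knocked about.

Things in the scene. Friction and masses are not known exactly. Their poses are not given: they have to be found in the camera images.
- juicer: the citrus press, fixed to the counter: upright steel housing 132 mm across, open steel bowl on top (rim 162 mm across, 163 mm above the counter, inside 150 mm wide), spout and drip tray on its front. Origin on the counter under the spindle axis; z up; its own -x points forward along the spout. The housing's front is 65 mm from the axis
- spout (a point): centre of the spout's open lower end, 122 mm in front of the spindle axis, 98 mm above the tray; the nozzle is 24 mm across; its tube, 21 mm thick, slopes up and back to the bowl, top at most 150 mm above the counter
- drive_tip (a point): centre of the top of the steel drive standing in the bowl, 170 mm above the counter when not pressed. The drive has a pilot nose 15 mm across whose top 4.5 mm tapers to 7 mm; six straight splines 3.4 mm wide, 27 mm across, start 7 mm below this tip and go down 13 mm to a collar. x axis along one spline, z up
- drive (a joint): angle (rad, anticlockwise from above) of the drive about the upright spindle axis; at 0 one spline points along the press's x axis, the others follow every 60 degrees. It sits in a gearbox and turns only with 0.35 N m or more
- spindle (a joint): how far the sprung spindle with the drive is pressed down, m: 0 up, stop at 0.008. The spring starts to give at about 9 N and needs about 16 N at the stop
- reamer: white ribbed juicing cone, 75 mm tall, about 110 g, standing on its open underside; origin: centre of the underside, z up. Skirt 79 mm across at the bottom, narrowing to 58 mm at 20 mm height; from 20 to 32 mm it is almost straight, 59 mm across: grip it there; above, it rounds off to a blunt tip. Rests 13 mm too high on the spline ends until it meshes
- milk_jug: small steel milk jug, 80 mm tall, about 140 g, round body 72 mm across, open mouth, a handle on one side. Origin on its underside, 11 mm from the body's axis towards the handle; z up; the handle points along its own -y
- jug_handle (a point): point on the jug's handle to pinch from above: the handle is an upright loop 8 mm thick (along the jug's x), reaching from 18 to 70 mm height and from 25 to 47 mm from the jug's origin along -y; this point is 38 mm along -y at 60 mm height
- jug_axis (a point): centre of the jug's round underside, on the body's axis (11 mm from its origin along its +y); the mouth is straight above it, 80 mm up
- lemon_a: a lemon, 78 x 55 x 56 mm, bystander; origin under its middle
- lemon_b: another lemon, 72 x 57 x 58 mm, bystander; origin under its middle
- teaspoon_1: teaspoon 132 mm long lying on the counter, bystander; origin under its middle
- reamer_roof (a point): roof of the cone's socket, on its axis 20 mm above its underside; touches drive_tip when fully home. The socket has six slots, one along the cone's x axis, the rest every 60 degrees; six long ribs that reach the tip stand over the slots (short ribs between). 18 mm wide between the lands; play 1.5 mm round the nose, 1 mm beside a spline
- tray (a point): point on the drip tray's top, straight under the spout, 122 mm in front of the spindle axis and 8 mm above the counter. The tray is flat, a steel grate without a rim, 112 mm wide across the spout, and reaches 60 mm further forward than this point; same axes as the press
- salt_shaker: salt shaker, 44 mm across, 90 mm tall, bystander; origin under its middle
- pepper_shaker: pepper shaker of the same kind, 44 mm across, 90 mm tall, bystander; origin under its middle

How it is judged:
On the way, in this order (a step that is already met when the one before it is completed fails the run):
1. the jug stands upright on the drip tray, its mouth under the spout, let go (horizontal distance between jug_axis and spout below 0.02 m and z of jug_axis in the frame of juicer below 0.011 m and angle between milk_jug's own z axis and vertical below 0.06 rad and contact force between milk_jug and juicer above 0.5 N and contact force between the fingers and milk_jug below 0.1 N and linear speed of milk_jug below 0.02 m/s), for 0.3 s.
2. the cone's splines have meshed and it is fully home on the drive (distance between reamer_roof and drive_tip below 0.003 m and angle between reamer's own z axis and vertical below 0.1 rad), for 0.2 s.
At the end, for the whole second after the job is handed in: The fingers still hold the cone and press it so that the spindle stays more than 5 mm down (of 8 mm); the cone is upright and home on the drive (socket roof within 3 mm of the drive's tip); the jug stands upright and untouched on the drip tray with its axis within 20 mm of the spout's (all of step 2 and value of joint spindle above 0.005 m and contact force between the fingers and reamer above 3 N and horizontal distance between jug_axis and spout below 0.02 m and z of jug_axis in the frame of juicer below 0.011 m and angle between milk_jug's own z axis and vertical below 0.06 rad and contact force between milk_jug and juicer above 0.5 N and contact force between the arm and milk_jug below 0.1 N); the arm keeps its last pose, push and grip.
It fails at once if the jug is tipped more than about 25 degrees (angle between milk_jug's own z axis and vertical above 0.45 rad).
It fails at once if a bystander is knocked more than 40 mm from its place (distance of any of lemon_a, lemon_b, teaspoon_1, salt_shaker, pepper_shaker from where it was at the start of the episode above 0.04 m).
It also fails if it takes over 72 s, if anything falls off the work surface, if the arm or the gripper's body presses on something with over 40 N, if the wrist force passes 120 N, or if a joint passes its speed limit or range.

### The arm

A 6-joint arm with a two-finger parallel gripper is mounted at the origin on a cart in front of the work surface, level with it; the furniture and walls round the work are solid. World frame = base frame: x ahead of the robot, y to its left, z up, the work surface at z = 0. Lengths are in m, angles in rad, forces in N, time in s.
With the tool pointing down it reaches from about 0.35 to 0.875 m from the base axis. Payload 4.2 kg.
Tool frame: the origin (TCP) lies on the front face of the gripper's body, between the roots of the fingers; the fingertips stand 70 mm ahead of it and the grasp point (between the pads) lies 51 mm ahead of it (ctrl.tips_ahead is the distance from the TCP to the fingertips, in m); z points along the fingers, y is the line along which they close (so a half turn about z gives the same grasp; the last joint's range is limited). The gripper opens to 87 mm and grips with 3 to 60 N. Pads are 19 mm wide; open, the fingers measure 117 mm over their backs; the gripper's body (75 mm by 190 mm) begins 51 mm behind the grasp point.
Start: joints at [-0.915, 0.385, 0.008, 0, -1.194, -0.259], TCP at [0.242, -0.576, 0.292] pointing down, gripper open.
Joint ranges: [-3.14, 3.14], [-1.21, 2.06], [-1.07, 1.41], [-3.16, 2.05], [-2.99, -0.16], [-3.1, 3.1]. Speed limits (rad/s): [2.79, 2.79, 3.14, 3.14, 3.14, 3.14].

### API

Orientations are given as a unit quaternion [x, y, z, w].
In Python, from bench import ctrl gives the robot as it stands. Calls block until the motion is done:
- ctrl.movep(position, orientation): joint-space move of the TCP to a pose.
- ctrl.move_linear(position, orientation=None, v=0.15, threshold=None): straight line of the TCP; orientation=None keeps the orientation; v is the mean speed in m/s. With threshold (N) it stops when the force on the tool has changed by that much, and returns True; else False.
- ctrl.set_joints(angles): joint-space move.
- ctrl.set_gripper(opening, squeeze=None): opening from 0.0 (shut) to 1.0 (fully open); squeeze is the grip in N (None keeps the last); returns when the fingers have stopped.
- ctrl.sleep(seconds).
- ctrl.inverse_kinematics(position, orientation): joint angles nearest the present ones, or None.
- ctrl.read_state(): the state.
- ctrl.read_camera(name): name is "scene" or "top" or "wrist"; returns the picture (400x640x3 uint8, red, green, blue); there is no depth.
- ctrl.camera_info(name): a dict with "camera_matrix" (3x3 intrinsics, pixels), "pose" (4x4, takes a point from camera to world coordinates). Camera axes: x right, y up, looking along -z (the intrinsics and any distortion apply to the point x, -y, -z); pixel columns grow to the right and rows downward; lengths in m; the calibration is good to about 2 mm. The wrist camera is an equidistant fisheye: a pixel r from the principal point sees the ray r / f radians off the axis. A picture is of the moment at which its call begins: read the wrist's pose just before it. camera_info takes no time and is no camera call; for the wrist camera it gives the pose at the moment of the call.
A pose or a line that the arm cannot do raises ctrl.MotionError and nothing moves.
- ctrl.close_job(): hands the job in; it is judged then, once.
The state is a dict: "time": time; "joints": joint angles; "joint_vel": joint speeds; "joint_torque": joint torques, N m; "ee_pos": TCP position; "ee_rot": TCP orientation; "ft_force": force on the tool from outside, world axes, zero at the start; "wrist_torque": the same for the moment, N m; "width": opening from 0.0 (shut) to 1.0 (fully open); "finger_force": force on a finger pad.
Only numpy, scipy, OpenCV 4.12 (cv2) and the standard library are available. Lean on these libraries where they do the work, as an engineer would, in place of code of your own. Each camera call takes 0.05 s, during which the arm holds its last target. There are 200 camera calls.

## Working session

There is one attempt and no reset: what is moved stays moved. The work goes in short steps, each a Python script; the robot and the scene stay as the last script left them, time stands still between calls to the robot, and variables do not carry over. Pictures are saved under pics/ and viewed, at most 10 in all, crops included, and the job is handed in when it is done.

```bash
mkdir -p pics; ls; python3 - <<'E'
from bench import ctrl
import cv2,numpy as np
np.set_printoptions(precision=4,suppress=True)
for n in ("scene","top"):
    cv2.imwrite(f"pics/{n}0.png",ctrl.read_camera(n)[:,:,::-1]); i=ctrl.camera_info(n); print(n,i)
s=ctrl.read_state();print(s["ee_rot"],s["time"],ctrl.camera_info("wrist"))
E
```

```text
pics
scene {'camera_matrix': array([[416.142 ,   0.    , 312.4242],
       [  0.    , 416.142 , 197.0221],
       [  0.    ,   0.    ,   1.    ]]), 'pose': array([[ 0.879 ,  0.2155, -0.4253,  0.0189],
       [-0.4765,  0.4267, -0.7686, -1.0999],
       [ 0.0159,  0.8783,  0.4778,  0.796 ],
       [ 0.    ,  0.    ,  0.    ,  1.    ]])}
top {'camera_matrix': array([[447.203 ,   0.    , 321.9381],
       [  0.    , 447.203 , 201.0351],
       [  0.    ,   0.    ,   1.    ]]), 'pose': array([[ 0.0208,  0.9875, -0.1565,  0.3999],
       [-0.9993,  0.0254,  0.0272, -0.0364],
       [ 0.0308,  0.1558,  0.9873,  1.254 ],
       [ 0.    ,  0.    ,  0.    ,  1.    ]])}
[-0.197   0.9804  0.0009 -0.0002] 0.1 {'camera_matrix': array([[309.7069,   0.    , 324.8951],
       [  0.    , 309.7069, 198.0704],
       [  0.    ,   0.    ,   1.    ]]), 'pose': array([[-0.3872, -0.8885, -0.2463,  0.1739],
       [ 0.922 , -0.3726, -0.1053, -0.6049],
       [ 0.0018, -0.2678,  0.9635,  0.3837],
       [ 0.    ,  0.    ,  0.    ,  1.    ]])}
```

View pics/scene0.png

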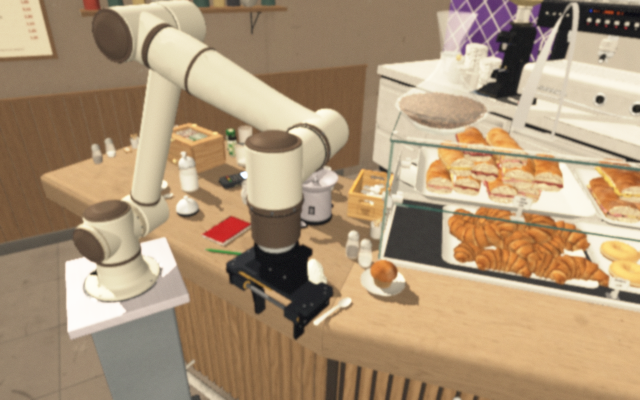

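View pics/top0.png

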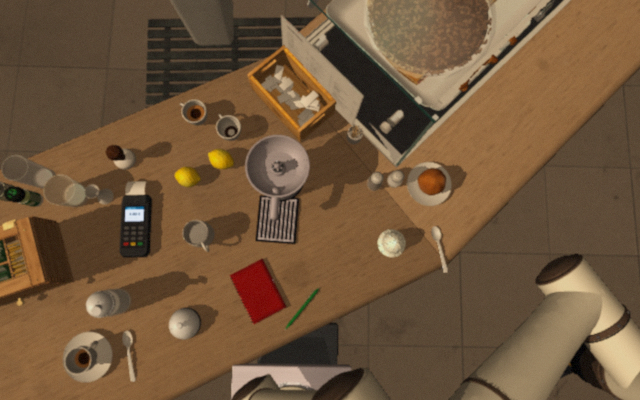

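The top view shows the press bowl at about (278,167) with its tray at (277,218). The jug is at (197,235) with its handle towards (208,250), and the reamer is at (391,243). The shakers are at (376,180) and (397,178), the lemons at (187,177) and (220,159), and the spoon at (440,250).

```bash
cat > h.py <<'E'
from bench import ctrl
import cv2,numpy as np
np.set_printoptions(precision=4,suppress=True)
def ray(cam,px,info=None):
    i=info or ctrl.camera_info(cam); K=i["camera_matrix"];T=i["pose"]
    d=np.array([(px[0]-K[0,2])/K[0,0],(px[1]-K[1,2])/K[1,1]])
    if cam=="wrist":
        r=np.hypot(*d); v=np.r_[d*np.sin(r)/max(r,1e-9),np.cos(r)]
    else: v=np.r_[d,1]
    return T[:3,3],T[:3,:3]@(v*[1,-1,-1])
def at(cam,px,z,info=None):
    o,v=ray(cam,px,info); return o+v*(z-o[2])/v[2]
def proj(cam,p,info=None):
    i=info or ctrl.camera_info(cam); K=i["camera_matrix"];T=i["pose"]
    c=(T[:3,:3].T@(np.asarray(p)-T[:3,3]))*[1,-1,-1]
    if cam=="wrist":
        r=np.hypot(c[0],c[1]); t=np.arctan2(r,c[2]); d=c[:2]/max(r,1e-9)*t
    else: d=c[:2]/c[2]
    return K[[0,1],[0,1]]*d+K[:2,2]
E
python3 - <<'E'
from h import *
im=cv2.imread("pics/top0.png")
a=cv2.resize(im[130:260,180:320],None,fx=4,fy=4,interpolation=3)
b=cv2.resize(im[210:270,360:420],None,fx=4,fy=4,interpolation=3)
m=np.zeros((520,800,3),np.uint8);m[:,:560]=a;m[:240,560:]=b
cv2.imwrite("pics/m.png",m)
for n,px,z in [("bowl",(278,167),.163),("tray",(277,218),.008),("jug",(197,233),.08),("handle",(208,249),.065),("reamer",(391,242),.04),("sh1",(376,180),.09),("sh2",(397,178),.09)]:print(n,at("top",px,z))
E
```

```text
bowl [0.6559 0.0449 0.163 ]
tray [0.5462 0.054  0.008 ]
jug [0.4933 0.2553 0.08  ]
handle [0.4531 0.2277 0.065 ]
reamer [ 0.4842 -0.2603  0.04  ]
sh1 [ 0.6449 -0.2114  0.09  ]
sh2 [ 0.6519 -0.2677  0.09  ]
```

View pics/m.png

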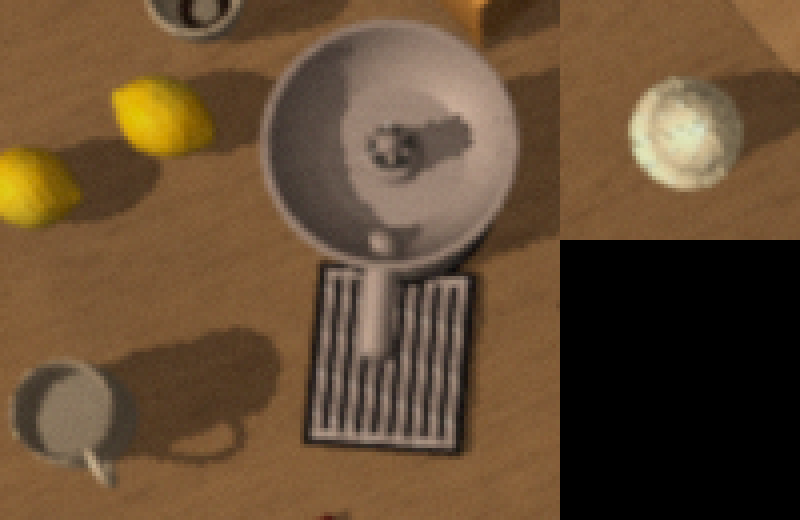

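```bash
cat >> h.py <<'E'
from scipy.spatial.transform import Rotation as Ro
def quat(az,tilt=0):
    """tool x points (horizontally) along azimuth az; tool body leans that way by tilt"""
    x=np.array([np.cos(az),np.sin(az),0]);z=np.array([0,0,-1.]);y=np.cross(z,x)
    R=Ro.from_matrix(np.c_[x,y,z])
    return (Ro.from_rotvec(np.cross([0,0,1],x)*tilt)*R).as_quat()
def tcp(g,q,ahead=.051): return np.asarray(g)-Ro.from_quat(q).as_matrix()[:,2]*ahead
E
python3 - <<'E'
from h import *
import pickle
for px in [(260.5,196),(299,198.75),(256.25,241),(295.75,243.5)]: print(at("top",px,.008))
print("rim",at("top",(277.5,167.2),.163),"mouth",at("top",(196.5,233),.08),"handle",at("top",(207.7,250),.065), "spoutend",at("top",(272.5,218.5),.115))
J=at("top",(277.5,167.2),.163); H=at("top",(207.7,250),.06);Rm=at("top",(391.5,242.5),.03)
out={}
for n,p,h,az in [("reamer",Rm,.24,np.pi),("drive",J,.37,np.pi),("jug",at("top",(199,236),.08),.28,-2.55)]:
    q=quat(az); ctrl.movep([p[0],p[1],h],q); ctrl.sleep(.2)
    i=ctrl.camera_info("wrist"); im=ctrl.read_camera("wrist")[:,:,::-1]; cv2.imwrite(f"pics/w_{n}.png",im); out[n]=i
    print(n,p,proj("wrist",p,i),ctrl.read_state()["time"],ctrl.read_state()["joints"])
pickle.dump(out,open("w.pkl","wb"))
def crop(n,c,s=133,t=100): 
    im=cv2.imread(f"pics/w_{n}.png");return cv2.resize(im[c[1]-t//2:c[1]+t//2,c[0]-s//2:c[0]-s//2+s],(400,300),interpolation=cv2.INTER_CUBIC)
m=np.zeros((600,800,3),np.uint8)
cs={}
for k,n in enumerate(out):
    c=proj("wrist",{"reamer":Rm,"drive":J,"jug":at("top",(199,236),.08)}[n],out[n]).astype(int); print(n,"crop origin",c-[66,50])
    y,x=divmod(k,2); m[y*300:y*300+300,x*400:x*400+400]=crop(n,c)
m[300:,400:]=cv2.resize(cv2.imread("pics/w_drive.png"),(400,250))[:300].repeat(1,0) if 0 else cv2.copyMakeBorder(cv2.resize(cv2.imread("pics/w_drive.png"),(400,250)),0,50,0,0,0)
cv2.imwrite("pics/m2.png",m)
E
```

```text
[0.6073 0.1026 0.008 ]
[ 0.6023 -0.0059  0.008 ]
[0.4807 0.109  0.008 ]
[ 0.4763 -0.0005  0.008 ]
rim [0.6554 0.0462 0.163 ] mouth [0.4933 0.2566 0.08  ] handle [0.4505 0.2283 0.065 ] spoutend [0.532  0.0577 0.115 ]
reamer [ 0.4836 -0.2635  0.03  ] [325.9504 187.8902] 1.8333 [-0.2058  0.3037 -0.2529  0.0001 -1.0141 -1.3662]
drive [0.6554 0.0462 0.163 ] [326.4484 188.7377] 3.4917 [ 0.3146  0.4034  0.2283 -0.     -1.3961 -1.8867]
jug [0.4856 0.2496 0.08  ] [326.1525 189.6684] 4.825 [ 0.7701  0.2607 -0.2053  0.0001 -1.1044 -1.7511]
reamer crop origin [259 137]
drive crop origin [260 138]
jug crop origin [260 139]
```

View pics/m2.png

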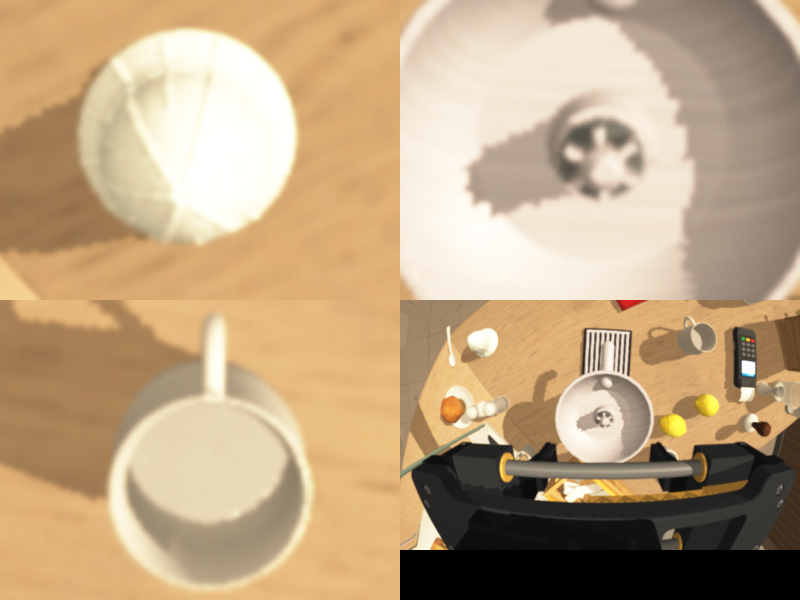

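The wrist views show three things:
- **Jug:** the mouth is centred at panel (211,191), and the handle runs straight up to (214,15).
- **Drive:** the tip is near (206,168) in its panel, with splines visible all round it.
- **Reamer:** the base circle is centred near (188,136), and the ribs converge near (180,192).

Next I'll compute positions and enhance the drive and cone crops.

```bash
python3 - <<'E'
from h import *
import pickle
w=pickle.load(open("w.pkl","rb"))
f=lambda o,x,y:(o[0]+x/3.0075,o[1]+y/3.0)
print("mouth",at("wrist",f((260,139),211,191.5),.08,w["jug"]))
for x,y in [(110,190),(312,190),(211,95),(211,288)]: print(" m",at("wrist",f((260,139),x,y),.08,w["jug"]))
print("hend",at("wrist",f((260,139),214,15),.066,w["jug"]),"hmid",at("wrist",f((260,139),214,60),.07,w["jug"]))
print("tip",at("wrist",f((260,138),206.5,168),.17,w["drive"]),"hub",at("wrist",f((260,138),204,162),.163,w["drive"]))
for x,y in [(78,140),(298,140),(188,28),(188,243)]: print(" r",at("wrist",f((259,137),x,y),.0,w["reamer"]))
print("rtip",at("wrist",f((259,137),180,192),.075,w["reamer"]))
# enhanced
d=cv2.imread("pics/w_drive.png")[171:211,308:348]; r=cv2.imread("pics/w_reamer.png")[143:223,282:362]
e=lambda i,g:(255*np.clip((i/255.-g)/(1-g),0,1)**1.5).astype(np.uint8)
m=np.hstack([cv2.resize(e(r,.6),(400,400),interpolation=2),cv2.resize(e(d,.2),(400,400),interpolation=2)])
dd=cv2.imread("pics/w_drive.png")[40:110,275:375]; m=np.vstack([m,cv2.copyMakeBorder(cv2.resize(dd,(286,200)),0,0,0,514,0)])
cv2.imwrite("pics/m3.png",m)
E
```

```text
mouth [0.4945 0.2604 0.08  ]
 m [0.5125 0.2325 0.08  ]
 m [0.4756 0.2877 0.08  ]
 m [0.4678 0.2423 0.08  ]
 m [0.5228 0.2796 0.08  ]
hend [0.447  0.2297 0.066 ] hmid [0.459  0.2378 0.07  ]
tip [0.6589 0.0483 0.17  ] hub [0.6587 0.0475 0.163 ]
 r [ 0.486  -0.3088  0.    ]
 r [ 0.4861 -0.2279  0.    ]
 r [ 0.4449 -0.2682  0.    ]
 r [ 0.5261 -0.2684  0.    ]
rtip [ 0.4843 -0.2697  0.075 ]
```

View pics/m3.png

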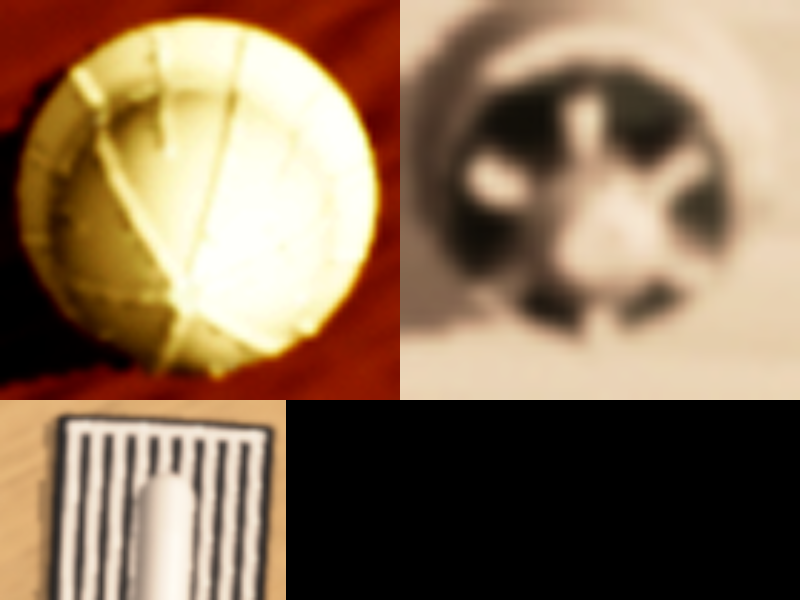

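The enhanced crop shows cone ribs running from the tip (183,295) to (75,70), (240,30), (270,350) and (165,370). The drive splines end at about (583,95), (478,175), (705,155), (603,338) and (490,300). The tray's front corners are at (60,416) and (272,430) in the lower panel.

```bash
python3 - <<'E'
from h import *
import pickle
w=pickle.load(open("w.pkl","rb"))
D=lambda x,y,z:at("wrist",(308+(x-400)/10,171+y/10),z,w["drive"])
hub=D(593,222,.163); print("hub",hub,"tip",D(606,236,.17))
for p in [(583,95),(478,175),(705,155),(603,338),(490,300),(690,285)]:
    v=D(*p,.163)-hub; print("spl",np.hypot(*v[:2]),np.degrees(np.arctan2(v[1],v[0]))%60)
T=lambda x,y:at("wrist",(275+x/2.86,40+(y-400)/2.857),.008,w["drive"])
a,b=T(60,416),T(272,430);print("tray front",a,b,np.linalg.norm(a-b)); n=(a+b)/2-hub;print("fwd",n,np.hypot(*n[:2]),np.degrees(np.arctan2(n[1],n[0])),np.degrees(np.arctan2(*(b-a)[[1,0]])))
R=lambda x,y,z:at("wrist",(282+x/5,143+y/5),z,w["reamer"])
C=np.array([.4858,-.2683,0])
print("rtip",R(183,295,.075))
for x,y,z in [(75,70,.005),(100,110,.02),(240,30,.005),(232,75,.025),(275,352,.02),(163,372,.02),(70,298,.03)]:
    v=R(x,y,z)-C; print("rib",np.hypot(*v[:2]),np.degrees(np.arctan2(v[1],v[0]))%60)
E
```

```text
hub [0.66  0.047 0.163] tip [0.6595 0.0482 0.17  ]
spl 0.013013653767900143 4.424659956791743
spl 0.012428053001778036 7.077941633661169
spl 0.013075748437584847 1.7344577525660299
spl 0.012138707164285297 4.849032337488153
spl 0.013140148007055453 8.05262200295958
spl 0.01174564399795266 56.14808484141264
tray front [0.4789 0.0028 0.008 ] [0.4857 0.1103 0.008 ] 0.10772244247635354
fwd [-0.1777  0.0095 -0.155 ] 0.17792006547868394 176.92873748720453 86.4236691141866
rtip [ 0.4852 -0.27    0.075 ]
rib 0.03979916254449914 40.7976309454921
rib 0.030938683858274366 39.407518260717154
rib 0.039674389899131246 46.61628960457634
rib 0.03260614543350872 47.091326074323234
rib 0.03267682694321336 30.580781170128198
rib 0.033420112585197996 47.487954509981115
rib 0.028934318863321637 57.18004536544661
```

```bash
cat > jug.py <<'E'
from h import *
J=np.array([.658,.047,0]); fwd=3.092; TILT=.21
u=lambda a:np.array([np.cos(a),np.sin(a),0])
def S(t): s=ctrl.read_state(); print(t,s["time"],s["ee_pos"],s["ft_force"],s["width"],s["finger_force"])
jug=np.array([.494,.259,0]); az=-2.583; r=.053; hz=.058
S0=jug+r*u(az)+[0,0,hz]; q=quat(az,TILT)
p=tcp(S0,q); back=-Ro.from_quat(q).as_matrix()[:,2]
E
python3 - <<'E'
from jug import *
ctrl.movep(p+.09*back,q); ctrl.move_linear(p,v=.12,threshold=6); S("down")
ctrl.set_gripper(0,45); S("grip")
ctrl.move_linear(p+[0,0,.03],v=.06); S("lift")
i=ctrl.camera_info("wrist");a=ctrl.read_camera("wrist")[:,:,::-1];b=ctrl.read_camera("scene")[:,:,::-1]
cv2.imwrite("pics/g1.png",np.hstack([cv2.resize(a,(400,250)),cv2.resize(b[120:280,200:456],(400,250))]))
E
```

```text
down 6.3 [0.4406 0.2258 0.1084] [0.6564 0.075  0.0177] 1.0001550081256807 0.0
grip 7.5667 [0.44   0.2253 0.1079] [ 0.5013 -0.0166 -0.2436] 0.07621560346759503 44.99993355838001
lift 8.2167 [0.4398 0.225  0.1377] [-0.7529 -0.2976 -0.7237] 0.07195023412574646 44.99949983938052
```

View pics/g1.png

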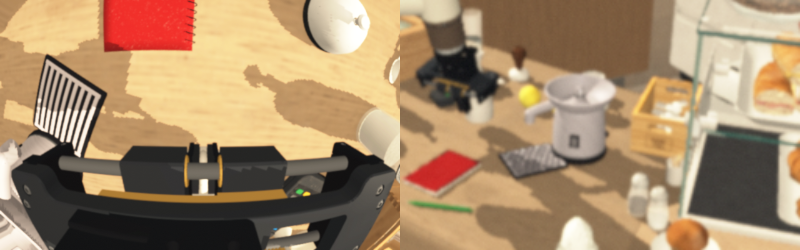

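The handle is pinched between the pads and the jug hangs upright in the scene view. The route to the tray is clear, so I'll place it.

```bash
python3 - <<'E'
from jug import *
q2=quat(fwd,TILT); lat=u(fwd-np.pi/2)
lat=lat if lat[1]>0 else -lat
A=J+.125*u(fwd); G=A+r*u(fwd)
P=lambda z,l=0: tcp(G+lat*l+[0,0,hz+z],q2)
ctrl.move_linear(P(.03,.14),q2,v=.10); S("side")
ctrl.move_linear(P(.015,.10),v=.10)
ctrl.move_linear(P(.015),v=.08); S("under")
print(ctrl.move_linear(P(.004),v=.02,threshold=1.5)); S("touch")
ctrl.sleep(.2)
for n in("scene","top"): cv2.imwrite(f"pics/{n}1.png",ctrl.read_camera(n)[:,:,::-1])
a=cv2.imread("pics/scene1.png")[150:270,230:390];b=cv2.imread("pics/top1.png")[150:290,200:340]
cv2.imwrite("pics/g2.png",np.hstack([cv2.resize(a,(440,330),interpolation=2),cv2.resize(b,(330,330),interpolation=2)]))
E
```

```text
side 9.1167 [0.4764 0.1961 0.1376] [-0.8578 -0.305  -1.1487] 0.0667481788765414 44.99954218430361
under 11.0917 [0.4698 0.0567 0.1229] [-0.4121  0.4578 -2.182 ] 0.07538829878822256 44.99961151826767
True
touch 11.5083 [0.4697 0.0566 0.1158] [-1.4203  0.4084  3.2701] 0.07068872641716208 44.999431544166555
```

View pics/g2.png

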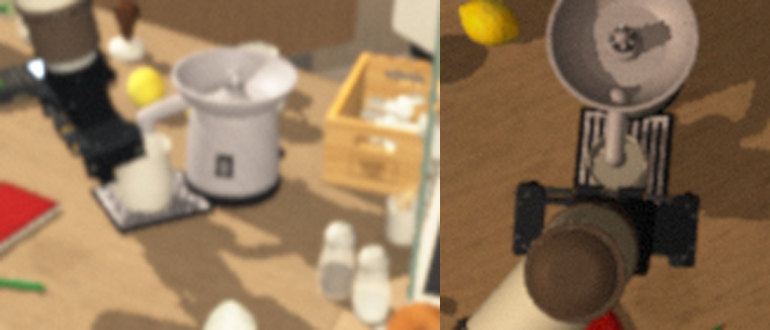

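```bash
python3 - <<'E'
from jug import *
import pickle
q2=quat(fwd,TILT); b=-Ro.from_quat(q2).as_matrix()[:,2]
ctrl.set_gripper(.5); S("open")
p0=np.array(ctrl.read_state()["ee_pos"])
ctrl.move_linear(p0+.09*b,v=.1); S("back")
ctrl.move_linear(p0+.09*b+[-.03,-.05,.08],v=.2); ctrl.set_gripper(1.0)
q=quat(np.pi); ctrl.movep([.485,-.268,.17],q); ctrl.sleep(.2); S("reamer")
i=ctrl.camera_info("wrist");a=ctrl.read_camera("wrist")[:,:,::-1];t=ctrl.read_camera("top")[:,:,::-1]
cv2.imwrite("pics/w2.png",a);cv2.imwrite("pics/top2.png",t);pickle.dump(i,open("w2.pkl","wb"))
c=proj("wrist",[.485,-.268,.02],i).astype(int);o=c-[60,60];print(o)
e=lambda i,g:(255*np.clip((i/255.-g)/(1-g),0,1)**1.5).astype(np.uint8)
m=np.hstack([cv2.resize(e(a[o[1]:o[1]+120,o[0]:o[0]+120],.55),(480,480),interpolation=2),cv2.resize(t[190:250,255:295],(320,480),interpolation=2)])
cv2.imwrite("pics/m4.png",m)
E
```

```text
open 12.7083 [0.4691 0.0562 0.1154] [-0.0646  1.0186 -0.3526] 0.4953562165484185 0.0
back 13.7583 [0.4501 0.0569 0.2028] [-1.4989 -0.3183 -0.6469] 0.49760827573875693 0.0
reamer 16.7417 [ 0.4854 -0.2669  0.171 ] [0.1483 0.3734 0.3191] 1.0018012856091605 0.0
[263 143]
```

View pics/m4.png

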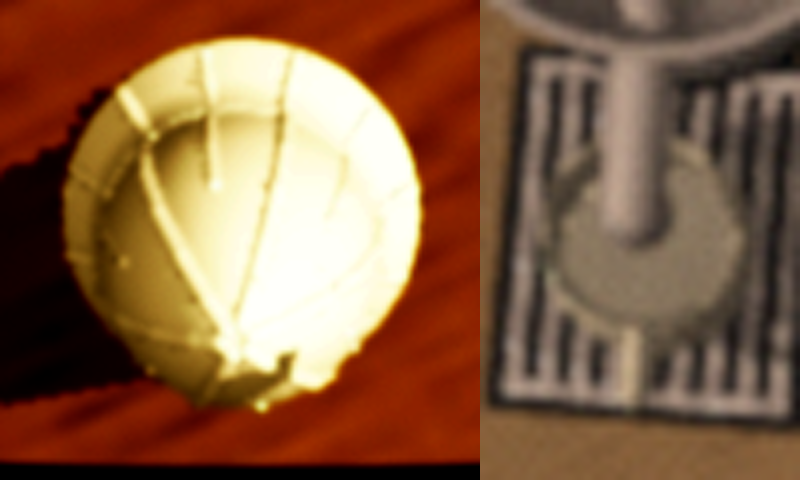

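The jug stands on the tray, mouth centred at (648,243) in the right panel, with the spout end inside it at about (634,240). The cone's long ribs start at (120,88) and (290,50), with the short rib between them at (205,55).

```bash
python3 - <<'E'
from jug import *
import pickle
i=pickle.load(open("w2.pkl","rb"))
m=at("top",(255+168/8,190+243/8),.088); s=at("top",(255+154/8,190+236/8),.115)
print("mouth",m,"spoutTop",s,"spout exp top frame",np.array([.6554,.0462,0])+.122*u(fwd))
R=lambda x,y,z:at("wrist",(263+x/4,143+y/4),z,i)
l,r_,t=R(63,225,0),R(420,225,0),R(240,38,0);print(l,r_,t,"tip",R(235,350,.075))
for C in ([.4858,-.2683,0],[(t[0]+.0395),(l[1]+r_[1])/2,0]):
  C=np.array(C);print(C)
  for x,y,z in [(120,88,.005),(150,140,.02),(290,50,.005),(281,118,.022),(205,50,.005),(212,118,.022),(213,182,.045)]:
    v=R(x,y,z)-C; print("rib",np.hypot(*v[:2]),np.degrees(np.arctan2(v[1],v[0]))%60)
E
```

```text
mouth [0.5305 0.0506 0.088 ] spoutTop [0.5296 0.0531 0.115 ] spout exp top frame [0.5335 0.0522 0.    ]
[ 0.487  -0.3083  0.    ] [ 0.4867 -0.2289  0.    ] [ 0.4453 -0.269   0.    ] tip [ 0.4867 -0.2693  0.075 ]
[ 0.4858 -0.2683  0.    ]
rib 0.04008286494314717 40.55809063051768
rib 0.029089788039746756 39.81162900477307
rib 0.03981689528455727 45.70412722876739
rib 0.028319567145320697 44.43324161806402
rib 0.03935233607695727 11.737395651742276
rib 0.027908338503417257 12.573344176448956
rib 0.020533055523788674 14.84745814023367
[ 0.4848 -0.2686  0.    ]
rib 0.0391461293514822 41.09271393144681
rib 0.028148882911441176 40.530179504121946
rib 0.038981979120574155 44.88530048208358
rib 0.0274992559691836 43.23397238504097
rib 0.03835428360826532 11.539648416197906
rib 0.026908490415975726 12.322524792865494
rib 0.019529218958555455 14.618565826123444
```

The jug is about 3 mm from the spout's axis. The cone's slots are at about 42.5° and the drive's splines at about 4.5°, so I'll turn the cone +22° and grip it now.

```bash
cat > cone.py <<'E'
from jug import *
C=np.array([.4855,-.2685,0]); D=np.array([.6592,.0475,0])
Q=lambda deg: quat(np.pi+np.radians(deg))
E
python3 - <<'E'
from cone import *
ctrl.move_linear(C+[0,0,.17],Q(0),v=.1)
print(ctrl.move_linear(C+[0,0,.0925],v=.08,threshold=6)); S("down")
ctrl.set_gripper(0,50); S("grip")
p=np.array(ctrl.read_state()["ee_pos"])
ctrl.move_linear([p[0],p[1],.31],v=.15); S("lift")
ctrl.movep([D[0],D[1],.31],Q(22)); S("over")
ctrl.move_linear(D+[0,0,.277],v=.1);ctrl.sleep(.2); S("hover")
print(ctrl.move_linear(D+[0,0,.242],v=.02,threshold=4)); S("contact")
E
```

```text
False
down 18.2083 [ 0.4859 -0.2686  0.093 ] [ 0.1288 -0.3783  0.0072] 1.0009663844283547 0.0
grip 18.8417 [ 0.4855 -0.2685  0.0926] [-0.0462  0.4169  1.2833] 0.6610488948966404 50.00088596250862
lift 20.4417 [ 0.4852 -0.2684  0.309 ] [-0.1716  0.1404 -0.4702] 0.658849392169346 49.977958769886754
over 21.7917 [0.6589 0.0463 0.3102] [ 0.7634  0.3902 -0.8855] 0.6543488687614244 49.977946319268085
hover 22.475 [0.6595 0.0474 0.278 ] [ 0.0756 -0.7075 -1.3148] 0.654993221592205 49.97810562083032
True
contact 24.1583 [0.66   0.0474 0.2426] [-0.2706  0.3557  3.0651] 0.6592160527270725 50.01800689555239
```

Contact came at TCP z 0.2426, exactly the fully-home height (0.150 + 0.0926), so the splines meshed at once. Now pressing.

```bash
python3 - <<'E'
from cone import *
ctrl.sleep(.3); ctrl.set_gripper(0,60); S("squeeze")
p=np.array(ctrl.read_state()["ee_pos"]); z0=.2426
for d in (.003,.006,.0075,.0085):
    ctrl.move_linear([D[0],D[1],z0-d],v=.02); ctrl.sleep(.2); S(d)
    if ctrl.read_state()["ft_force"][2]>19: break
for n in("scene","top"): cv2.imwrite(f"pics/{n}3.png",ctrl.read_camera(n)[:,:,::-1])
a=cv2.imread("pics/scene3.png")[120:280,200:412];b=cv2.imread("pics/top3.png")[100:260,220:432]
cv2.imwrite("pics/g3.png",np.hstack([cv2.resize(x,(400,302),interpolation=2) for x in(a,b)]))
E
```

```text
squeeze 24.675 [0.6602 0.0474 0.2426] [-1.113   1.4367  4.862 ] 0.6529831476941563 60.04371624756696
0.003 25.175 [0.6599 0.0475 0.2416] [-0.3334  1.1972  9.0199] 0.6583389777894606 60.07749112613965
0.006 25.675 [0.6599 0.0475 0.2392] [-2.1772  0.8632 10.4721] 0.6539095144366538 60.10004711570218
0.0075 26.125 [0.6599 0.0475 0.2381] [-2.9548  0.4855 12.4258] 0.6558137290212032 60.111249815672636
0.0085 26.575 [0.6599 0.0475 0.2373] [-3.575   0.9174 12.0985] 0.654059052932122 60.11891650327016
```

View pics/g3.png

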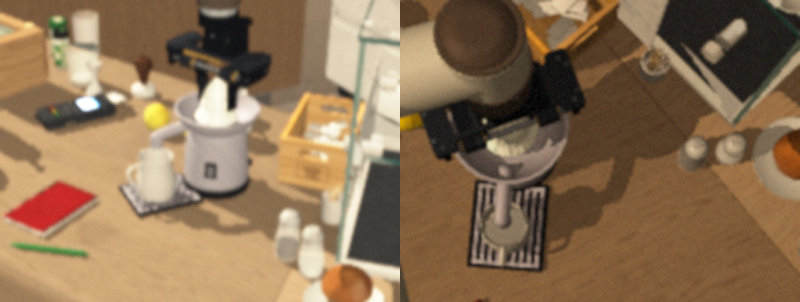

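The jug stands under the spout and the cone is in the bowl. The arm gives under load, so the spindle is only about 5 mm down. I'll command deeper until it reaches the stop.

```bash
python3 - <<'E'
from cone import *
for d in (.010,.0115,.013,.0145,.016):
    ctrl.move_linear([D[0],D[1],.2426-d],v=.02); ctrl.sleep(.3); S(d)
    if ctrl.read_state()["ft_force"][2]>20: break
ctrl.sleep(.5); S("end")
E
```

```text
0.01 27.225 [0.6599 0.0475 0.2361] [-3.5503  1.3263 13.2334] 0.6561668558807813 60.130273930192274
0.0115 27.775 [0.6599 0.0475 0.235 ] [-3.9692  1.6331 14.1595] 0.659106771010127 60.141611105341156
0.013 28.325 [0.6599 0.0475 0.2344] [-4.6148  1.5658 16.8789] 0.6549955125448932 60.17435606954906
0.0145 28.875 [0.6599 0.0475 0.2343] [-6.6669  0.7516 22.1933] 0.658941884994875 60.2229301483591
end 29.375 [0.6599 0.0475 0.2343] [-7.7266  2.0891 22.0315] 0.6551865417622983 60.222807694577156
```

The spindle is on its stop: 8.3 mm of travel, with the force now rising steeply to 22 N. Handing in.

```bash
python3 -c "
from bench import ctrl
print(ctrl.close_job())"
```

```text
the job is handed in; nothing more can be done
None
```

The jug stands upright and released on the drip tray under the spout, and the cone meshed on the drive and is still held pressed down at the spindle's stop (about 22 N); I handed the job in at about 29 s but got no verdict back.

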